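# Ring for the inspector and show the arched lacquer panel to the camera

### The arm

A 7-joint arm with a two-finger parallel gripper is mounted at the origin on the work surface. World frame = base frame: x ahead of the robot, y to its left, z up, the work surface at z = 0. Lengths are in m, angles in rad, forces in N, time in s.
With the tool pointing down it reaches from about 0.425 to 1.025 m from the base axis. Payload 9.4 kg.
Tool frame: the origin (TCP) lies between the finger pads; the fingertips stand 19 mm ahead of it and the grasp point (between the pads) is the TCP; z points along the fingers, y is the line along which they close (so a half turn about z gives the same grasp; the last joint's range is limited). The gripper opens to 85 mm and grips with 20 to 120 N. Pads are 22 mm wide; open, the fingers measure 114 mm over their backs; the gripper's body (76 mm by 85 mm) begins 54 mm behind the grasp point. The pads swing forward as they close: fully open they stand 13 mm farther back than shut.
Start: joints at [-1.281, 0.599, -0.003, 1.599, 0.002, 0.943, -0.08], TCP at [0.26, 0.677, 0.25] pointing down, gripper open.
Joint ranges: [-2.57, 2.57], [-0.35, 1.97], [-1.29, 1.29], [0.11, 2.56], [-1.05, 4.19], [0.11, 1.86], [-2.63, 2.63]. Speed limits (rad/s): [2.22, 2.22, 3.01, 3.01, 3.14, 3.14, 3.14].

### API

Orientations are given as a rotation vector (axis times angle).
In Python, from plant import ctrl gives the robot as it stands.
- The arm moves only by the tool drive_tool, never from a script. Its argument "targets" is one flat list of numbers, 7 for each row, row after row: the shift along the tool's x, y, z in mm, then the turn, a rotation vector about the tool's x, y, z in degrees, then the opening, from 0 (shut) to 1 (fully open). In form: [tx, ty, tz, ax, ay, az, claw, tx, ty, tz, ax, ay, az, claw, ...]. A call has 1 to 10 rows; each row is the pose to reach, as a shift and turn from the pose commanded when the call began, along the tool's axes at that moment; what a row does not reach only later rows make up. A row lasts 1/10 s, in which the tool goes at most 50 mm and 8.59 degrees, less where a joint would pass 70% of its speed; a pose out of reach is approached as far as the arm can. A call with a gripper value outside its range is refused whole. The fingers move at their own pace and stop on an object; the grip force is fixed at half the most. Time passes only in rows, so rows that repeat a pose let the fingers close. It gives the time, the measured TCP pose, the force, the opening and the grip force at its end, in the units of the state.
- ctrl.sense(): the state, without advancing time (a new reading comes with each control period).
- ctrl.grab_frame(name): name is "side" or "top"; returns the picture (400x640x3 uint8, blue, green, red); there is no depth.
- ctrl.camera_model(name): a dict with "fx", "fy", "cx", "cy" (pixels), "pose" (4x4, takes a point from camera to world coordinates). Camera axes: x right, y down, z forward; pixel columns grow to the right and rows downward; lengths in m; the calibration is good to about 2 mm. A picture is of the moment at which its call begins. camera_model takes no time and is no camera call.
- ctrl.job_done(): hands the job in; it is judged then, once.
The state is a dict: "time": time; "joints": joint angles; "joint_vel": joint speeds; "joint_efforts": joint torques, N m; "ee_pos": TCP position; "tcp_rot": TCP orientation; "contact_force": force on the tool from outside, world axes, zero at the start; "moment": the same for the moment, N m; "width": finger opening in m; "gripper_force": force on a finger pad.
Only numpy, scipy, OpenCV 4.12 (cv2) and the standard library are available. Lean on these libraries where they do the work, as an engineer would, in place of code of your own. Each camera call takes 0.05 s, during which the arm holds its last target. There are 200 camera calls.

### The job

Press the plunger of the desk bell all the way down to its stop and let it come up again to call the inspector; then take the panel with the arched top out of the drying rack and hold it in the air in front of the inspection camera: its middle on the lens's line of sight 15 cm from the lens, a face square to the lens, arch upwards and not rolled sideways. Finish while still holding it there, still, in the gripper alone; leave the other panels, the bowl, the spatula and the jar where they are, and do not touch the camera or its stand.

Things in the scene. Friction and masses are not known exactly. Their poses are not given: they have to be found in the camera images.
- plunger (a joint): plunger of the steel desk bell: 0 = up at rest, 0.008 (8 mm) = down on its stop. A spring pushes it back up: about 2 N starts it moving, about 5 N brings it to the stop
- plunger_top (a point): centre of the top of the bell's plunger head, a steel disc 20 mm across and 9 mm thick that stands 68 mm above the table at rest and moves straight down. The bell below it is a steel dome 84 mm across and 44 mm high, fixed to the table
- arched_center (a point): centre (half-way up, in the middle of width and thickness) of the panel with the half-round arched top: reddish-brown lacquered wood, 10 mm thick along its x, 100 mm wide along y, 120 mm high along z (arch of radius 50 mm, peak up); about 60 to 120 g. It stands loose in one of the rack's slots; both faces are alike
- square_center (a point): centre of the panel with a straight top and square corners, same material and 10 x 100 x 120 mm, same axes; in another slot of the rack; to be left there
- gable_center (a point): centre of the panel with a pointed (gable) top, same material and 10 x 100 x 120 mm (the sides are 70 mm high), same axes; in another slot of the rack; to be left there
- rack: light wooden drying rack fixed to the table, 210 mm long (x), 120 mm wide (y), 37 mm high; origin at the centre of its underside. Three slots run along its y at x = -70, 0 and +70 mm, 12.6 mm wide, slot floor 12 mm above the table, 25 mm deep; the panels stand upright in them with their x along the rack's x
- stand: stand of the inspection camera, fixed to the table: dark steel base plate 140 x 140 x 14 mm and an aluminium column, 20 mm thick and 414 mm high, 20 mm behind (+x of) the base's middle; origin at the centre of the base's underside; the camera looks along the stand's -x and 25 degrees downwards
- lens (a point): middle of the front of the camera's lens (black barrel 38 mm across with a white ring light 60 mm across round it, in front of a grey camera box 60 x 50 x 50 mm); x points back into the camera, so the camera looks along -x; y is level
- focus (a point): the camera's viewing point in free air, 150 mm straight in front of the lens along its line of sight (lens at x = +150 mm in this frame), about 200 to 260 mm above the table. x points along the line of sight towards the lens (25 degrees upwards), y is level, z points up, leaning 25 degrees away from the camera. A panel squarely presented has its axes along these (x may point either way)
- bowl_center (a point): centre of a black lacquered bowl, 120 mm across, 55 mm high, standing on the table; a bystander
- spatula_grip (a point): grip of a wooden spatula, 200 mm long, lying on the table; a bystander
- jar_center (a point): centre of a small amber glass jar, 56 mm across, 60 mm high; a bystander
Mind the look-alikes: they are no part of the job. Leave any green or orange look-alike of the part that bears arched_center alone.

How it is judged:
On the way, in this order (a step that is already met when the one before it is completed fails the run):
1. the bell's plunger is pressed down to its stop (at least 6.5 of 8 mm) (value of joint plunger above 0.0065 m), for 0.1 s.
2. the plunger is up again, the arched panel still in the rack (value of joint plunger below 0.0015 m and distance of arched_center from where it was at the start of the episode below 0.02 m), for 0.1 s.
3. the arched panel is lifted clear of the rack in the fingers (height (world z) of arched_center above 0.12 m and contact force between arched and the fingers above 1 N), for 0.2 s.
At the end, for the whole second after the job is handed in: The fingers alone hold the arched panel still, its centre within 25 mm of the viewing point 150 mm before the lens, face square to the lens and width level within 0.2 rad, arch up; the plunger is up; other panels and bystanders within 20 mm of their starts; camera untouched (distance between arched_center and focus below 0.025 m and angle between the x axis of arched_center and the x axis of focus, either way round below 0.2 rad and angle between the y axis of arched_center and the y axis of focus, either way round below 0.2 rad and angle between arched_center's own z axis and vertical below 0.75 rad and height (world z) of arched_center above 0.15 m and contact force between arched and the fingers above 1 N and linear speed of arched below 0.02 m/s and angular speed of arched below 0.2 rad/s and contact force between arched and rack below 0.2 N and contact force between arched and stand below 0.2 N and value of joint plunger below 0.0015 m and distance of each of square_center, gable_center, bowl_center, spatula_grip, jar_center from where it was at the start of the episode below 0.02 m); the arm keeps its last pose, push and grip.
It fails at once if another panel or a bystander is moved more than 20 mm (distance of any of square_center, gable_center, bowl_center, spatula_grip, jar_center from where it was at the start of the episode above 0.02 m).
It fails at once if the camera or its stand is touched by the robot or the panel (contact force between any of the arm, the fingers, arched and stand above 1 N).
It also fails if it takes over 45 s, if anything falls off the work surface, if the arm or the gripper's body presses on something with over 40 N, if the wrist force passes 120 N, or if a joint passes its speed limit or range.

## Working session

There is one attempt and no reset: what is moved stays moved. The work goes in short steps, Python scripts to look and compute and a tool call to move; the robot and the scene stay as the last step left them, time stands still between calls to the robot, and variables do not carry over. Pictures are saved under pics/ and viewed, at most 10 in all, crops included, and the job is handed in when it is done.

Besides the shell and the picture viewer there is one more tool, called after "Request:" as a command line: name --argument value ..., lists and objects as JSON in quotes. drive_tool: Moves the arm, as the interface text tells. Its arguments: {"type":"object","properties":{"targets":{"type":"array","items":{"type":"number"}}},"required":["targets"]}

```bash
mkdir -p pics; ls
python3 - <<'E'
from plant import ctrl
import cv2,numpy as np
np.set_printoptions(precision=4,suppress=True)
for n in("side","top"):
    cv2.imwrite(f"pics/{n}0.png",ctrl.grab_frame(n)); m=ctrl.camera_model(n); print(n,m["fx"],m["fy"],m["cx"],m["cy"]);print(np.array(m["pose"]))
s=ctrl.sense();print(s["time"],s["ee_pos"],s["tcp_rot"],s["width"],s["contact_force"])
E
```

```text
pics
side 365.98705005154187 365.98705005154187 322.01217525612276 190.11238809137194
[[ 0.8034 -0.4499  0.3901  0.2088]
 [-0.5955 -0.6077  0.5255 -0.4616]
 [ 0.0006 -0.6544 -0.7561  0.8891]
 [ 0.      0.      0.      1.    ]]
top 452.2236555834446 452.2236555834446 318.33359803253865 201.2346545610279
[[ 0.0258 -0.9968  0.0753  0.4758]
 [-0.9997 -0.0253  0.0075  0.0337]
 [-0.0056 -0.0754 -0.9971  1.3371]
 [ 0.      0.      0.      1.    ]]
0.1 [0.2599 0.6764 0.2495] [-0.5728 -3.0888  0.0022] 0.08563230440798428 [ 0.659   0.3011 -0.0409]
```

View pics/side0.png

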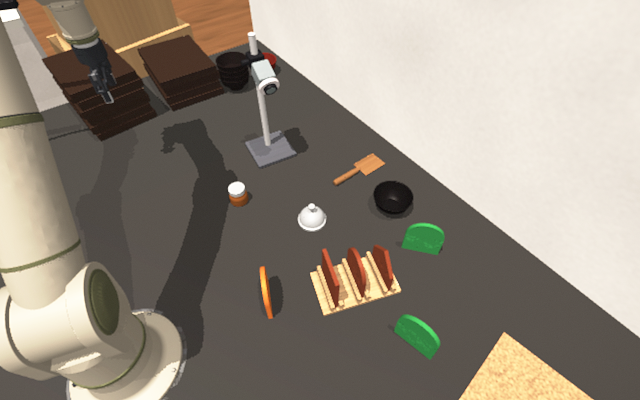

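View pics/top0.png

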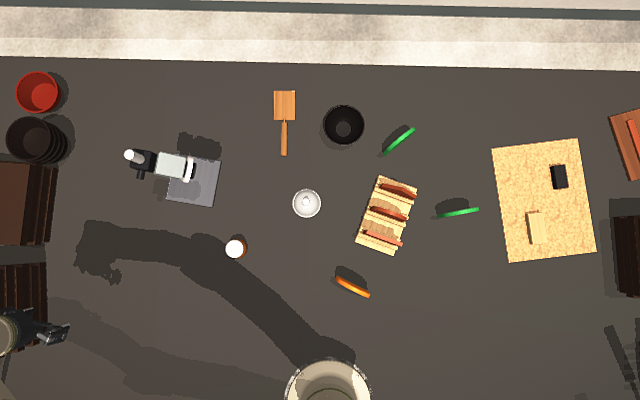

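The top view shows the bell at (306,203), the rack at (387,215) with three red panels, the stand base at (193,182) and the ring light at about (190,168). The side view shows the panels in the rack at (330,277), (356,272) and (382,268). Green and orange look-alikes stand outside the rack. Next I'll enlarge the rack and the stand.

```bash
cat > h.py <<'E'
import numpy as np,cv2
from plant import ctrl
np.set_printoptions(precision=4,suppress=True)
M={n:ctrl.camera_model(n) for n in("side","top")}
def ray(n,p):
    m=M[n];T=np.array(m["pose"]);d=T[:3,:3]@[(p[0]-m["cx"])/m["fx"],(p[1]-m["cy"])/m["fy"],1];return T[:3,3],d/np.linalg.norm(d)
def onz(n,p,z):
    o,d=ray(n,p);return o+d*(z-o[2])/d[2]
def proj(n,X):
    m=M[n];T=np.array(m["pose"]);c=T[:3,:3].T@(np.array(X)-T[:3,3]);return np.array([m["fx"]*c[0]/c[2]+m["cx"],m["fy"]*c[1]/c[2]+m["cy"]])
def tri(ps,pt):
    A=np.zeros((3,3));b=np.zeros(3);L=[]
    for n,p in(("side",ps),("top",pt)):
        o,d=ray(n,p);P=np.eye(3)-np.outer(d,d);A+=P;b+=P@o;L.append((P,o))
    X=np.linalg.solve(A,b);return X,[np.linalg.norm(P@(X-o)) for P,o in L]
E
python3 - <<'E'
import cv2,numpy as np
s=cv2.imread("pics/side0.png");t=cv2.imread("pics/top0.png")
def c(i,x,y,w,h,k,gx):
    o=cv2.resize(i[y:y+h,x:x+w],None,fx=k,fy=k,interpolation=cv2.INTER_CUBIC)
    for a in range((x+gx-1)//gx*gx,x+w,gx): cv2.putText(o,str(a),((a-x)*k,10),0,.35,(255,255,0),1);cv2.line(o,((a-x)*k,12),((a-x)*k,18),(255,255,0),1)
    for a in range((y+gx-1)//gx*gx,y+h,gx): cv2.putText(o,str(a),(8,(a-y)*k+4),0,.35,(255,255,0),1);cv2.line(o,(0,(a-y)*k),(6,(a-y)*k),(255,255,0),1)
    return o
A=np.hstack([c(s,305,238,100,75,4,10),c(t,340,170,100,75,4,10)])
B=np.hstack([c(s,240,50,80,60,5,10),c(t,150,145,80,60,5,10)])
cv2.imwrite("pics/crop1.png",np.vstack([A,B]))
E
```

```text
(no output)
```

View pics/crop1.png

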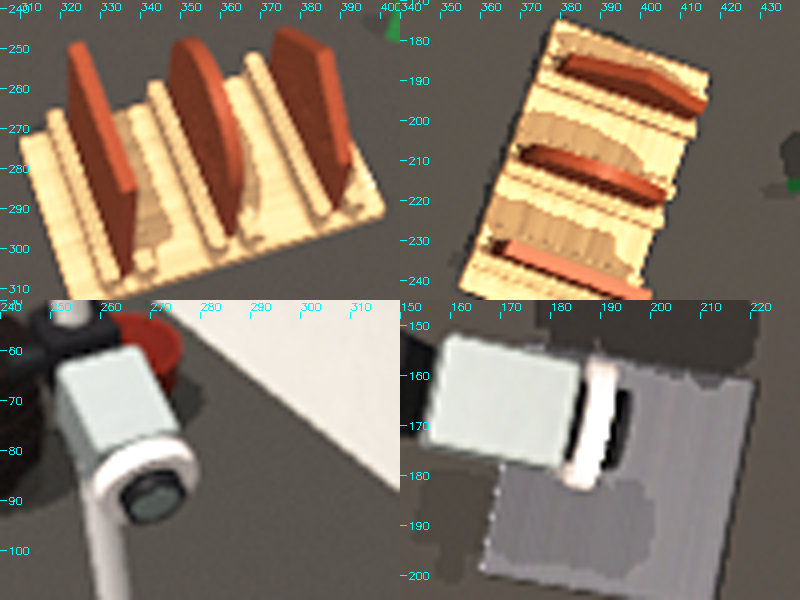

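Three reddish panels stand in the rack. In the side view, (330,277) has a straight, square top, (356,272) has a round arch, and (382,268) has a pointed gable. In the top view they are at (397,238), (388,212) and (397,190), and the middle one has the curved top edge. The middle panel at (356,272)/(388,212) is therefore the one I want, and this crop confirms it. The green and orange arches outside the rack are decoys. The lens front in the side view is at about (270,89).

```bash
cat > m.py <<'E'
from h import *
s=cv2.imread("pics/side0.png").astype(int);t=cv2.imread("pics/top0.png").astype(int)
def big(m,x,y,w,h):
    k=np.zeros(m.shape,np.uint8);k[y:y+h,x:x+w]=m[y:y+h,x:x+w]
    c=max(cv2.findContours(k,0,cv2.CHAIN_APPROX_NONE)[0],key=cv2.contourArea);return c
# rack
r=t[...,2]-t[...,0]>45
c=big(r,345,165,85,100);b=cv2.boxPoints(cv2.minAreaRect(c));print("rack box px",b.tolist())
for z in(.012,.037):
    P=np.array([onz("top",p,z) for p in b]);e=P[np.r_[1:4,0]]-P;print(z,P.mean(0),np.linalg.norm(e,axis=1),np.degrees(np.arctan2(e[:,1],e[:,0])))
# base plate
d=t[180,212]; print("base,table colours",t[180,212],t[195,180],t[230,300],t[190,190])
r=(t[...,0]-t[...,2]>2)
c=big(r,155,140,75,75);b=cv2.boxPoints(cv2.minAreaRect(c));P=np.array([onz("top",p,.014) for p in b]);e=P[np.r_[1:4,0]]-P
print("base",b.tolist(),P.mean(0),np.linalg.norm(e,axis=1),np.degrees(np.arctan2(e[:,1],e[:,0])))
for a,z in(((221,161),0),((213,207),0),((166.4,199),0)): print(a,onz("top",a,.014))
# bell
for n,im,bx in(("top",t,(285,180,45,45)),("side",s,(290,195,45,40))):
    c=big(im.min(2)>125,*bx);print(n,cv2.minEnclosingCircle(c),cv2.boundingRect(c))
# red panels
for n,im,bx in(("top",t,(345,165,85,100)),("side",s,(305,235,100,75))):
    r=((im[...,2]-im[...,1]>40)&(im[...,1]<110)).astype(np.uint8);x,y,w,h=bx;k=r*0;k[y:y+h,x:x+w]=r[y:y+h,x:x+w]
    for c in cv2.findContours(k,0,1)[0]:
        if cv2.contourArea(c)>30: print(n,cv2.contourArea(c),cv2.minAreaRect(c))
E
python3 m.py
python3 - <<'E'
import cv2,numpy as np
s=cv2.imread("pics/side0.png");t=cv2.imread("pics/top0.png")
def c(i,x,y,w,h,k,gx=5):
    o=cv2.resize(i[y:y+h,x:x+w],None,fx=k,fy=k,interpolation=cv2.INTER_CUBIC)
    for a in range((x+gx-1)//gx*gx,x+w,gx): cv2.putText(o,str(a),((a-x)*k,10),0,.35,(0,0,255),1);cv2.line(o,((a-x)*k,12),((a-x)*k,18),(0,0,255),1)
    for a in range((y+gx-1)//gx*gx,y+h,gx): cv2.putText(o,str(a),(8,(a-y)*k+4),0,.35,(0,0,255),1);cv2.line(o,(0,(a-y)*k),(6,(a-y)*k),(0,0,255),1)
    return o
A=np.hstack([c(s,292,198,40,30,10),c(t,286,188,40,30,10)])
B=np.hstack([c(s,255,72,40,30,10),c(t,155,145,80,60,5,10)])
cv2.imwrite("pics/crop2.png",np.vstack([A,B]))
E
```

```text
rack box px [[353.6569519042969, 241.69342041015625], [378.3284606933594, 173.84671020507812], [421.7663879394531, 189.642333984375], [397.0948791503906, 257.4890441894531]]
0.012 [ 0.5392 -0.1606  0.012 ] [0.2126 0.1355 0.212  0.1341] [ -18.8639 -108.7609  160.7357   71.5252]
0.037 [ 0.538 -0.157  0.037] [0.2086 0.133  0.208  0.1315] [ -18.8639 -108.7609  160.7357   71.5252]
base,table colours [141 138 144] [125 124 128] [77 84 92] [126 124 129]
base [[184.0, 171.0], [184.0, 171.0], [184.0, 171.0], [184.0, 171.0]] [0.6551 0.4427 0.014 ] [0. 0. 0. 0.] [0. 0. 0. 0.]
(221, 161) [0.6877 0.3346 0.014 ]
(213, 207) [0.5508 0.3523 0.014 ]
(166.4, 199) [0.5709 0.4905 0.014 ]
top ((306.190673828125, 202.79237365722656), 14.49188232421875) (292, 189, 29, 29)
side ((311.5, 217.5), 14.57748031616211) (297, 203, 30, 29)
top 168.5 ((387.94384765625, 213.2951202392578), (37.336181640625, 6.321469306945801), 20.2248592376709)
top 227.5 ((398.01092529296875, 190.09487915039062), (37.848045349121094, 8.54357624053955), 19.983104705810547)
side 457.5 ((330.4000244140625, 277.20001220703125), (59.45081329345703, 11.384199142456055), 71.56504821777344)
side 445.0 ((356.79412841796875, 271.676513671875), (50.20487594604492, 13.824528694152832), 75.96376037597656)
side 480.5 ((385.137939453125, 265.84478759765625), (46.98092269897461, 16.341190338134766), 68.19859313964844)
```

View pics/crop2.png

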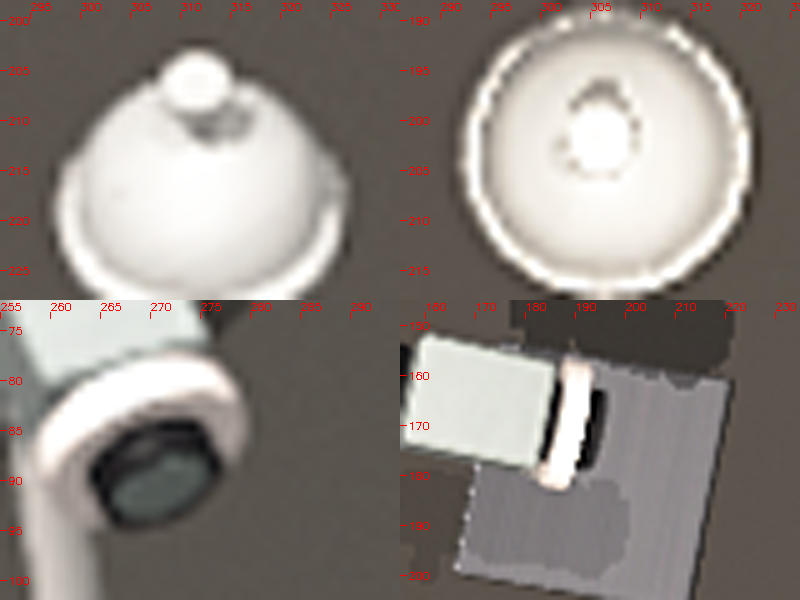

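```bash
cat > m2.py <<'E'
from h import *
t=cv2.imread("pics/top0.png").astype(int)
m=((t.max(2)>95)&(t[...,2]-t[...,0]<9))
# base edges: bottom edge and right edge subpixel by scanning
R=[];B=[]
g=t.sum(2)
for y in range(166,203):
    row=m[y,200:235];x=200+np.where(row)[0].max()+.5;R.append((x,y))
for x in range(170,209):
    col=m[185:215,x];y=185+np.where(col)[0].max()+.5;B.append((x,y))
L=[]
for y in range(182,196):
    L.append((155+np.where(m[y,155:190])[0].min()-.5,y))
def line(P):
    vx,vy,x,y=cv2.fitLine(np.array(P,np.float32),cv2.DIST_HUBER,0,.01,.01).ravel();return (x,y),(x+vx*10,y+vy*10)
def wl(P):
    a,b=[onz("top",p,.014)[:2] for p in line(P)];d=(b-a)/np.linalg.norm(b-a);return a,d
W=[wl(P) for P in(R,B,L)]
for a,d in W: print(a,np.degrees(np.arctan2(d[1],d[0])))
X=lambda u,v:u[0]+u[1]*np.linalg.solve(np.c_[u[1],-v[1]],v[0]-u[0])[0]
BR=X(W[0],W[1]);BL=X(W[2],W[1]);print("BR,BL",BR,BL,np.linalg.norm(BR-BL))
ax=W[1][1];ax=ax*np.sign(ax[1]);rr=W[0][1]*np.sign(W[0][1][0]); r2=np.array([rr[1],-rr[0]])*-1
ang=(np.arctan2(ax[1],ax[0])+np.arctan2(r2[1],r2[0]))/2
print("yaw",np.degrees(ang)); x=np.array([np.cos(ang),np.sin(ang)]);y=np.array([-x[1],x[0]])
# BR = centre -.07x - .07y ... front edge at -x; bottom edge is world -x side
cen=(BR+BL)/2+.07*(-y if y[0]<0 else y);print("stand",cen)
n=np.r_[y,0]
for p in((270.5,90.5),(270,90),(271,91),(268.5,87.5)):
    o,d=ray("side",p);P=o+d*(n@(np.r_[cen,0]-o))/(n@d);print(p,P,(P[:2]-cen)@x,proj("top",P))
print("plunger",onz("top",(305.8,201.7),.068),onz("side",(310.8,205.2),.068),tri((310.8,205.2),(305.8,201.7)))
E
python3 m2.py
cat >> h.py <<'E'
def big(m,x,y,w,h):
    k=np.zeros(m.shape,np.uint8);k[y:y+h,x:x+w]=m[y:y+h,x:x+w]
    return max(cv2.findContours(k,0,cv2.CHAIN_APPROX_NONE)[0],key=cv2.contourArea)
E
python3 - <<'E'
# arched panel: hypothesis check of rack centre/yaw by reprojecting corner points
from h import *
for cx,cy,yaw in((.5385,-.158,-18.9),(.5385,-.158,-20)):
    c,s=np.cos(np.radians(yaw)),np.sin(np.radians(yaw))
    w=lambda x,y,z:np.array([cx+c*x-s*y,cy+s*x+c*y,z])
    for q in((-.105,-.06,0),(.105,-.06,0),(-.105,.06,0),(.105,.06,.012),(0,0,.132),(0,-.05,.082),(0,.05,.082),(0,.05,.012),(-.07,.05,.132),(-.07,-.05,.132),(.07,0,.132)): print(q,proj("side",w(*q)),proj("top",w(*q)))
E
```

```text
[0.6189 0.3466] -8.56123780734442
[0.5605 0.4234] -98.40804140263394
[0.602  0.4889] -5.8797201527372405
BR,BL [0.5507 0.3568] [0.5707 0.4921] 0.13675388646946537
yaw 81.51536039501084
stand [0.6299 0.4141]
(270.5, 90.5) [0.6175 0.3311 0.2976] -0.08395900666326127 [194.319  170.8916]
(270, 90) [0.6181 0.3348 0.2969] -0.08019333198105599 [192.8028 170.6516]
(271, 91) [0.617  0.3274 0.2982] -0.08770541687517189 [195.8293 171.1308]
(268.5, 87.5) [0.6196 0.345  0.299 ] -0.06989250226351092 [188.1961 169.7642]
plunger [0.5694 0.0785 0.068 ] [0.5725 0.0822 0.068 ] (array([0.5693, 0.0781, 0.0745]), [np.float64(0.00042418083082208807), np.float64(0.0004241808308218567)])
(-0.105, -0.06, 0) [322.684  318.4182] [393.421  256.4853]
(0.105, -0.06, 0) [400.2484 294.1103] [417.2575 189.7297]
(-0.105, 0.06, 0) [309.0046 276.1951] [354.9964 242.1894]
(0.105, 0.06, 0.012) [381.9698 253.1434] [379.7015 175.2393]
(0, 0, 0.132) [357.5686 259.2657] [393.3931 213.7151]
(0, -0.05, 0.082) [363.6798 287.7523] [407.5146 220.8532]
(0, 0.05, 0.082) [348.95   252.8308] [373.551  208.3194]
(0, 0.05, 0.012) [347.4
[... 153 characters left out ...]
62]
(0.07, 0, 0.132) [384.9186 251.4621] [402.2065 189.2029]
(-0.105, -0.06, 0) [321.997  317.7838] [392.6402 256.6071]
(0.105, -0.06, 0) [400.1741 294.9391] [417.7639 190.3319]
(-0.105, 0.06, 0) [309.2145 275.4241] [354.4927 241.5769]
(0.105, 0.06, 0.012) [382.6461 253.6443] [380.4787 175.119 ]
(0, 0, 0.132) [357.5686 259.2657] [393.3931 213.7151]
(0, -0.05, 0.082) [363.3015 287.8631] [407.3956 221.1769]
(0, 0.05, 0.082) [349.3057 252.7345] [373.6715 207.9972]
(0, 0.05, 0.012) [347.819 266.423] [370.8926 209.4417]
(-0.07, 0.05, 0.132) [322.9574 248.9993] [366.437  231.3297]
(-0.07, -0.05, 0.132) [335.8009 286.0309] [401.6783 245.1739]
(0.07, 0, 0.132) [385.1446 251.928 ] [402.6787 189.3812]
```

```bash
cat >> h.py <<'E'
from scipy.spatial.transform import Rotation as Ro
def down(az):  # tool down, tool y at azimuth az (deg)
    a=np.radians(az);y=np.array([np.cos(a),np.sin(a),0]);z=np.array([0,0,-1.]);return np.c_[np.cross(y,z),y,z]
def plan(pos,R):
    s=ctrl.sense();C=Ro.from_rotvec(s["tcp_rot"]).as_matrix()
    print("t",s["time"],"shift mm",C.T@(np.array(pos)-s["ee_pos"])*1000,"turn",np.degrees(Ro.from_matrix(C.T@R).as_rotvec()),"j",s["joints"],"F",s["contact_force"],"w",s["width"])
E
python3 -c "
from h import *
print(onz('top',(306.2,202.8),0.003))
plan([.570,.079,.15],down(-19))"
```

```text
[0.5709 0.0795 0.003 ]
t 0.1 shift mm [-503.7047 -446.3548  100.1862] turn [-0.057   0.0666 87.9879] j [-1.2807  0.6001 -0.0026  1.6     0.0018  0.9429 -0.0798] F [ 0.659   0.3011 -0.0409] w 0.08563230440798428
```

Request:
drive_tool --targets '[-504,-446,50,0,0,88,0,-504,-446,50,0,0,88,0,-504,-446,50,0,0,88,0,-504,-446,50,0,0,88,0,-504,-446,50,0,0,88,0,-504,-446,50,0,0,88,0,-504,-446,50,0,0,88,0,-504,-446,50,0,0,88,0,-504,-446,50,0,0,88,0,-504,-446,50,0,0,88,0]'

```text
time: 1.1
ee_pos: [0.4906, 0.2326, 0.2131]
tcp_rot: [2.53, 1.862, 0.0]
contact_force: [0.4, 0.6, -0.4]
width: 0.0001
gripper_force: 0.0
```

```bash
python3 -c "
from h import *
plan([.570,.079,.11],down(-19))"
```

```text
t 1.1 shift mm [-123.0678  121.4877  103.1061] turn [ 0.0023 -0.0021  1.7086] j [-0.8321  0.4562  0.4017  2.0724 -0.2831  0.6645 -0.5445] F [ 0.3915  0.6324 -0.3788] w 9.258626701250749e-05
```

Request:
drive_tool --targets '[-123,121,60,0,0,2,0,-123,121,60,0,0,2,0,-123,121,60,0,0,2,0,-123,121,60,0,0,2,0,-123,121,90,0,0,2,0,-123,121,90,0,0,2,0,-123,121,90,0,0,2,0,-123,121,90,0,0,2,0]'

```text
time: 1.9
ee_pos: [0.5701, 0.0824, 0.1242]
tcp_rot: [2.556, 1.827, 0.001]
contact_force: [0.4, -0.3, 0.3]
width: 0.0001
gripper_force: 0.0
```

```bash
python3 -c "
from h import *
plan([.5705,.079,.087],down(-19))
s=ctrl.grab_frame('side');t=ctrl.grab_frame('top')
cv2.imwrite('pics/b.png',np.hstack([cv2.resize(s[150:240,270:350],None,fx=5,fy=5),cv2.resize(t[160:250,265:345],None,fx=5,fy=5)]))
print(proj('side',[.5705,.079,.068]),proj('top',[.5705,.079,.068]))"
```

```text
t 1.9 shift mm [-3.1197  1.5091 37.1762] turn [ 0.0275 -0.0376  0.1211] j [-0.4448  0.6134  0.3009  2.0632 -0.3559  0.5128 -0.2127] F [ 0.3572 -0.2512  0.3013] w 7.9692494605696e-05
[310.868  206.2348] [305.639  201.2987]
```

View pics/b.png

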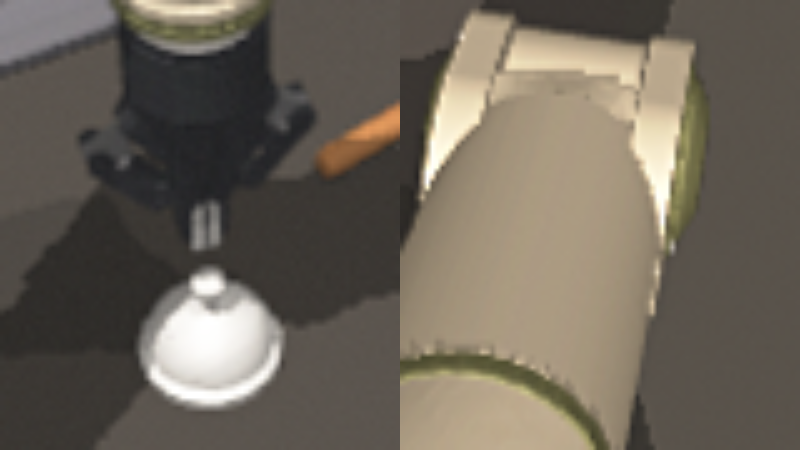

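The shut fingertips at side (311,199) are right above the plunger at (311,206). Now pressing.

Request:
drive_tool --targets '[-3,1,33,0,0,0,0,-3,1,36,0,0,0,0,-3,1,39,0,0,0,0,-3,1,42,0,0,0,0,-3,1,44,0,0,0,0,-3,1,44,0,0,0,0]'

```text
time: 2.6
ee_pos: [0.5697, 0.0787, 0.0797]
tcp_rot: [-2.556, -1.825, -0.0]
contact_force: [-3.5, 0.9, 5.1]
width: -0.0001
gripper_force: 2.2
```

Request:
drive_tool --targets '[0,0,1,0,0,0,0,0,0,2,0,0,0,0,0,0,2,0,0,0,0]'

```text
time: 2.9
ee_pos: [0.5698, 0.0786, 0.0789]
tcp_rot: [-2.556, -1.825, -0.002]
contact_force: [-6.7, 2.3, 21.4]
width: 0.0002
gripper_force: 11.0
```

The force rises stiffly to 21 N, so the plunger is on its stop. Releasing.

Request:
drive_tool --targets '[0,0,-12,0,0,0,0,0,0,-50,0,0,0,0,0,0,-100,0,0,0,0.5,0,0,-140,0,0,0,0.6,0,0,-160,0,0,0,0.6,0,0,-160,0,0,0,0.6]'

```text
time: 3.5
ee_pos: [0.572, 0.0781, 0.2408]
tcp_rot: [2.555, 1.823, 0.01]
contact_force: [1.1, -0.2, 0.2]
width: 0.0516
gripper_force: 0.0
```

```bash
cat > r.py <<'E'
from h import *
t=cv2.imread("pics/top0.png").astype(int);s=cv2.imread("pics/side0.png").astype(int)
# square panel top corners & arch: refine rack position by hand-picked corners (crop1) at known heights
obs=[("side",(323.7,248.5),(-.075,.05,.132)),("side",(338.7,285),(-.065,-.05,.132)),("side",(310.5,273),(-.105,.06,.012)),("side",(401,290.5),(.105,-.06,.012)),
("top",(378.5,175),(.105,.06,.012)),("top",(417.5,188),(.105,-.06,.012)),("top",(355,242),(-.105,.06,.012))]
from scipy.optimize import least_squares
def w(p,q): c,s_=np.cos(p[2]),np.sin(p[2]);return np.array([p[0]+c*q[0]-s_*q[1],p[1]+s_*q[0]+c*q[1],q[2]])
f=lambda p:np.concatenate([proj(n,w(p,q))-o for n,o,q in obs])
r=least_squares(f,[.54,-.158,-.33],loss="soft_l1");print(r.x,np.degrees(r.x[2]),f(r.x).reshape(-1,2))
plan([r.x[0],r.x[1],.24],down(np.degrees(r.x[2])))
E
python3 r.py
```

```text
[ 0.5415 -0.1563 -0.3248] -18.60713320855111 [[-2.4191  0.6173]
 [ 0.5549 -0.4074]
 [-1.1159  0.1467]
 [ 0.393   0.1531]
 [ 0.4206 -0.7561]
 [-0.0962  0.123 ]
 [-0.133  -0.64  ]]
t 3.5 shift mm [-231.5648   47.4311    0.2595] turn [ 0.3499 -0.2017 -0.3739] j [-0.5248  0.4563  0.4152  1.9767 -0.2634  0.7531 -0.2863] F [ 1.1173 -0.2462  0.1803] w 0.05155698951255027
```

Request:
drive_tool --targets '[-100,20,0,0,0,0,0.6,-232,47,0,0,0,0,0.6,-232,47,0,0,0,0,0.6,-232,47,0,0,0,0,0.6,-232,47,0,0,0,0,0.6,-232,47,0,0,0,0,0.6,-232,47,0,0,0,0,0.6,-232,47,0,0,0,0,0.6]'

```text
time: 4.3
ee_pos: [0.5392, -0.1553, 0.2367]
tcp_rot: [-2.555, -1.826, 0.0]
contact_force: [0.1, -0.4, -0.5]
width: 0.0512
gripper_force: 0.0
```

```bash
python3 -c "
from h import *
plan([.5415,-.1563,.16],down(-18.8))
s=ctrl.grab_frame('side');t=ctrl.grab_frame('top')
cv2.imwrite('pics/c.png',np.hstack([cv2.resize(s[190:310,300:410],None,fx=4,fy=4),cv2.resize(t[160:280,345:435],None,fx=4,fy=4)]))
"
```

```text
t 4.3 shift mm [-0.211   2.5748 76.6563] turn [-0.0402 -0.0149 -0.0908] j [-0.1089  0.4444  0.4078  2.0104 -0.2571  0.7364  0.1258] F [ 0.1049 -0.435  -0.4944] w 0.05124191875582246
```

View pics/c.png

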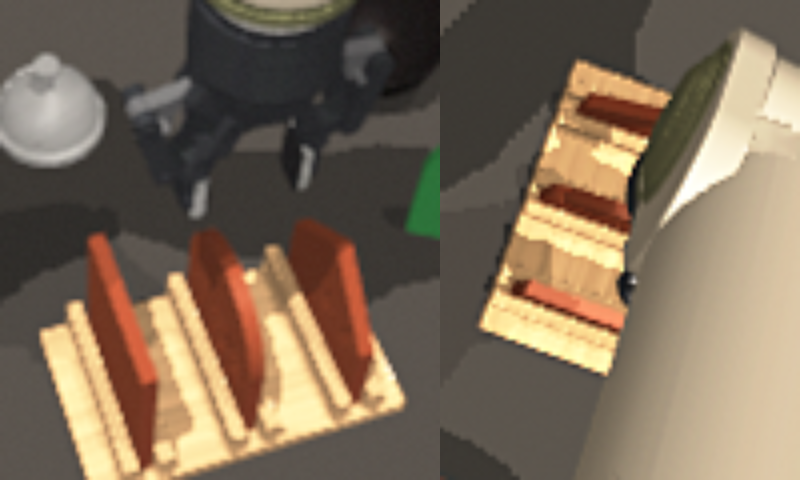

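The open fingers straddle the middle, arched panel: finger tips at crop (198,205) and (303,180), arch between them below. The square panel on the left and the gable on the right are clear.

Request:
drive_tool --targets '[0,2,40,0,0,0,0.6,0,2,70,0,0,0,0.6,0,2,100,0,0,0,0.6,0,2,130,0,0,0,0.6,0,2,130,0,0,0,0.6,0,2,130,0,0,0,0.6]'

```text
time: 5.0
ee_pos: [0.541, -0.1564, 0.1073]
tcp_rot: [-2.555, -1.826, 0.001]
contact_force: [-0.1, 0.8, 0.3]
width: 0.0514
gripper_force: 0.0
```

Request:
drive_tool --targets '[0,0,0,0,0,0,0.3,0,0,0,0,0,0,0.2,0,0,0,0,0,0,0.1,0,0,0,0,0,0,0,0,0,0,0,0,0,0,0,0,0,0,0,0,0]'

```text
time: 5.6
ee_pos: [0.5414, -0.157, 0.1086]
tcp_rot: [2.556, 1.825, 0.002]
contact_force: [-1.0, 0.9, 9.0]
width: 0.0094
gripper_force: 58.9
```

Request:
drive_tool --targets '[0,0,-10,0,0,0,0,0,0,-30,0,0,0,0,0,0,-60,0,0,0,0,0,0,-100,0,0,0,0,0,0,-140,0,0,0,0,0,0,-180,0,0,0,0,0,0,-200,0,0,0,0,0,0,-200,0,0,0,0,0,0,-200,0,0,0,0]'

```text
time: 6.5
ee_pos: [0.5406, -0.1568, 0.3077]
tcp_rot: [2.557, 1.825, 0.001]
contact_force: [-0.1, -0.6, -1.3]
width: 0.0094
gripper_force: 58.6
```

```bash
cat > goal.py <<'E'
from h import *
import sys
up=float(sys.argv[1]); back=float(sys.argv[2])
a=np.radians(81.5);u=np.array([np.cos(a),np.sin(a),0]);e=np.radians(25);k=np.array([0,0,1.])
X=u*np.cos(e)+k*np.sin(e);Z=-u*np.sin(e)+k*np.cos(e);Y=np.cross(Z,X)
L=np.array([.6175,.331,.298]);F=L-.15*X
off=float(sys.argv[3]) if len(sys.argv)>3 else .0355
T=F+Z*off-X*back+k*up
print("focus",F,"tcp goal",T)
for y in(X,-X): plan(T,np.c_[np.cross(y,-Z),y,-Z])
E
python3 goal.py 0.1 0.03
python3 -c "
from h import *
s=ctrl.grab_frame('side');t=ctrl.grab_frame('top')
cv2.imwrite('pics/d.png',np.hstack([cv2.resize(s[130:310,260:430],None,fx=3,fy=3),cv2.resize(t[160:250,345:435],None,fx=3,fy=6)[:540]]))
"
```

```text
focus [0.5974 0.1965 0.2346] tcp goal [0.5912 0.1548 0.3541]
t 6.5 shift mm [311.1774 -53.2625 -46.2924] turn [-18.1506  21.8868 -98.6576] j [-0.1558  0.3632  0.4634  1.9307 -0.206   0.8928  0.0807] F [-0.139  -0.5914 -1.2908] w 0.009394110443495524
t 6.5 shift mm [311.1774 -53.2625 -46.2924] turn [20.8389 17.2816 78.2162] j [-0.1558  0.3632  0.4634  1.9307 -0.206   0.8928  0.0807] F [-0.139  -0.5914 -1.2908] w 0.009394110443495524
```

View pics/d.png

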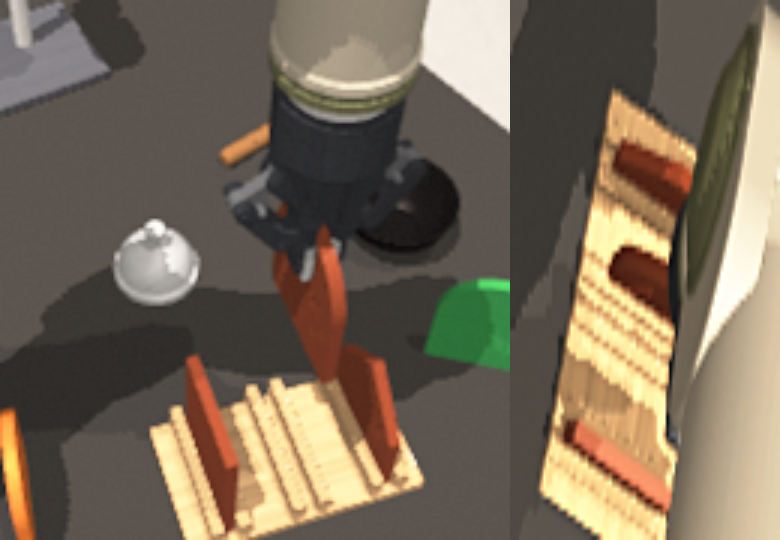

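The arched panel hangs in the fingers above its empty middle slot, and the other two panels are unmoved. Now swinging to the waypoint above and behind the viewing point.

Request:
drive_tool --targets '[30,-5,-10,-1.5,1.8,-8,0,60,-10,-15,-3,3.6,-16,0,90,-15,-20,-4.5,5.5,-24.5,0,120,-20,-25,-6,7.3,-33,0,150,-25,-30,-7.5,9,-41,0,180,-30,-35,-9,11,-49,0,210,-35,-38,-10.5,12.7,-57,0,240,-40,-40,-12,14.5,-65,0,270,-46,-43,-13.5,16.3,-73.5,0,300,-50,-45,-15,18,-81.5,0]'

```text
time: 7.6
ee_pos: [0.5904, 0.1438, 0.3509]
tcp_rot: [0.692, 2.982, 0.579]
contact_force: [0.7, 0.3, -0.5]
width: 0.0097
gripper_force: 58.6
```

```bash
python3 goal.py 0.06 0.03
```

```text
focus [0.5974 0.1965 0.2346] tcp goal [0.5912 0.1548 0.3141]
t 7.6 shift mm [ 1.8857 -3.8149 38.1667] turn [ -3.2403   3.6329 -16.9168] j [-0.1036  0.3152 -0.0827  1.8871 -0.4289  0.8097  1.213 ] F [ 0.7355  0.2871 -0.4937] w 0.009658896888036473
t 7.6 shift mm [ 1.8857 -3.8149 38.1667] turn [  5.2066   4.6441 162.939 ] j [-0.1036  0.3152 -0.0827  1.8871 -0.4289  0.8097  1.213 ] F [ 0.7355  0.2871 -0.4937] w 0.009658896888036473
```

Request:
drive_tool --targets '[2,-4,10,-1.6,1.8,-8.3,0,2,-4,20,-3.2,3.6,-16.5,0,2,-4,38,-3.2,3.6,-17,0,2,-4,38,-3.2,3.6,-17,0,2,-4,38,-3.2,3.6,-17,0]'

```text
time: 8.1
ee_pos: [0.5913, 0.1535, 0.3145]
tcp_rot: [0.233, 3.027, 0.668]
contact_force: [0.1, 0.5, -1.8]
width: 0.009
gripper_force: 58.6
```

```bash
python3 goal.py 0.0 0.0
```

```text
focus [0.5974 0.1965 0.2346] tcp goal [0.5952 0.1817 0.2668]
t 8.1 shift mm [ 0.4483  5.7117 55.2996] turn [-0.1043  0.0949 -0.2855] j [-0.0013  0.3824 -0.1948  1.9068 -0.4928  0.775   1.5811] F [ 0.0808  0.5346 -1.8334] w 0.008950311713182038
t 8.1 shift mm [ 0.4483  5.7117 55.2996] turn [  0.1489   0.1635 179.7144] j [-0.0013  0.3824 -0.1948  1.9068 -0.4928  0.775   1.5811] F [ 0.0808  0.5346 -1.8334] w 0.008950311713182038
```

Request:
drive_tool --targets '[0,1,20,0,0,0,0,0,3,40,0,0,0,0,0,5,52,0,0,0,0,0,6,55,0,0,0,0,0,6,55,0,0,0,0,0,6,55,0,0,0,0]'

```text
time: 8.7
ee_pos: [0.5966, 0.1817, 0.269]
tcp_rot: [0.231, 3.024, 0.668]
contact_force: [-0.6, 0.1, -0.9]
width: 0.0093
gripper_force: 58.6
```

```bash
python3 goal.py 0.0 0.0
python3 - <<'E'
from h import *
s=ctrl.grab_frame('side');t=ctrl.grab_frame('top')
S=ctrl.sense();C=Ro.from_rotvec(S["tcp_rot"]).as_matrix();p=S["ee_pos"]
# expected panel pts: x=tool y, z=-tool z, y=tool x (width)
def P(y,z): return p+C[:,0]*y-C[:,2]*(z-.0355)
for n,im,pts in(("side",s,1),("top",t,1)):
    for q in((0,-.06),(.05,-.06),(-.05,-.06),(.05,.01),(-.05,.01),(0,.06)):
        c=proj(n,P(*q));print(n,q,c)
        cv2.circle(im,tuple(int(round(v*16)) for v in c),16,(255,255,0),-1,shift=4)
cv2.imwrite('pics/e.png',np.hstack([cv2.resize(s[40:190,225:325],None,fx=4,fy=4),cv2.resize(t[120:270,170:270],None,fx=4,fy=4)]))
E
```

```text
focus [0.5974 0.1965 0.2346] tcp goal [0.5952 0.1817 0.2668]
t 8.7 shift mm [ 1.384  -1.1126  1.9118] turn [-0.064   0.2848 -0.1772] j [-0.0365  0.4433 -0.2166  1.9416 -0.5176  0.6623  1.5888] F [-0.5752  0.0775 -0.9005] w 0.009291899932777563
t 8.7 shift mm [ 1.384  -1.1126  1.9118] turn [  0.447    0.1005 179.8222] j [-0.0365  0.4433 -0.2166  1.9416 -0.5176  0.6623  1.5888] F [-0.5752  0.0775 -0.9005] w 0.009291899932777563
side (0, -0.06) [290.4163 144.6988]
side (0.05, -0.06) [274.2585 150.3078]
side (-0.05, -0.06) [306.1136 139.2496]
side (0.05, 0.01) [276.1882 139.4077]
side (-0.05, 0.01) [310.0662 127.9578]
side (0, 0.06) [295.7646 124.7158]
top (0, -0.06) [249.158  183.9256]
top (0.05, -0.06) [245.4686 203.0223]
top (-0.05, -0.06) [252.8253 164.9435]
top (0.05, 0.01) [253.0509 203.3985]
top (-0.05, 0.01) [260.7858 163.1106]
top (0, 0.06) [263.0599 182.6107]
```

View pics/e.png

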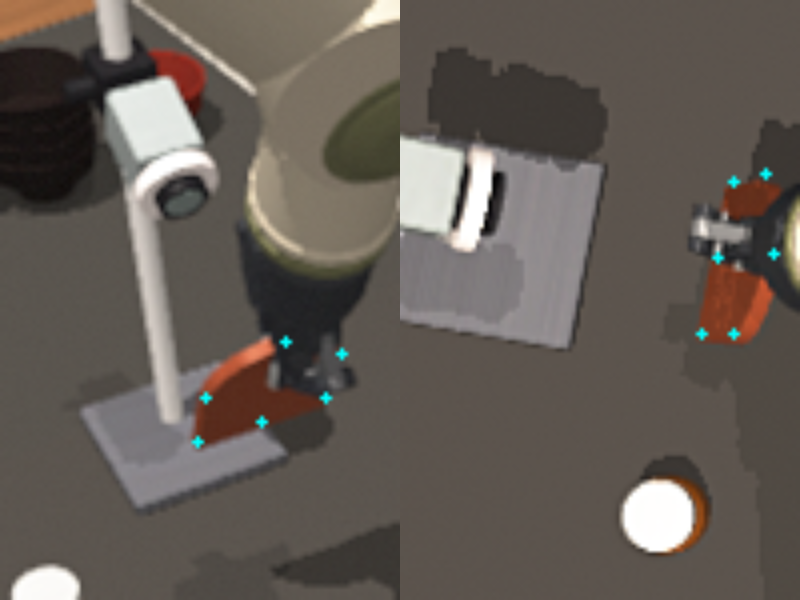

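The panel edges match the predicted corner marks within a few mm in both views (side crop (197,441)–(325,398), top crop (701,334)–(765,174)). It faces the lens with the arch up and stays clear of the stand. I'll let it settle and hand in.

Request:
drive_tool --targets '[1,-1,1,0,0,0,0,1,-1,1,0,0,0,0,1,-1,1,0,0,0,0,1,-1,1,0,0,0,0,1,-1,1,0,0,0,0]'

```text
time: 9.3
ee_pos: [0.5952, 0.1817, 0.2669]
tcp_rot: [0.231, 3.025, 0.668]
contact_force: [-1.4, -0.1, -1.1]
width: 0.0094
gripper_force: 58.6
```

```bash
python3 goal.py 0 0; python3 -c "
from h import *
print(np.abs(ctrl.sense()['joint_vel']).max());print(ctrl.job_done())"
```

```text
focus [0.5974 0.1965 0.2346] tcp goal [0.5952 0.1817 0.2668]
t 9.3 shift mm [ 0.0045 -0.0116  0.1198] turn [-0.0672  0.2234 -0.1827] j [-0.0353  0.4447 -0.2186  1.9459 -0.5194  0.6579  1.5915] F [-1.4463 -0.1325 -1.1398] w 0.009386779782384592
t 9.3 shift mm [ 0.0045 -0.0116  0.1198] turn [  0.3505   0.1055 179.8169] j [-0.0353  0.4447 -0.2186  1.9459 -0.5194  0.6579  1.5915] F [-1.4463 -0.1325 -1.1398] w 0.009386779782384592
0.0009484529566078277
the job is handed in; nothing more can be done
None
```

I pressed the bell to its stop and released it, and the gripper now holds the arched panel still at the camera's viewing point, square to the lens and arch up; I handed the job in at 9.3 s, and no verdict came back.

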